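Stack a speaker magnet and fire the magnetiser

ROBOT

A 6-joint arm with a two-finger parallel gripper is mounted at the origin on the work surface. World frame = base frame: x ahead of the robot, y to its left, z up, the work surface at z = 0. Lengths are in m, angles in rad, forces in N, time in s.
With the tool pointing down it reaches from about 0.3 to 0.75 m from the base axis. Payload 8.5 kg.
Tool frame: the origin (TCP) lies on the mounting face of the last link; the fingertips stand 166 mm ahead of it and the grasp point (between the pads) lies 147 mm ahead of it; y points along the fingers, z is the direction in which the jaws open and shut, and the axes are right-handed (so a half turn about y gives the same grasp; the last joint's range is limited). The gripper opens to 88 mm and grips with 3 to 60 N. Pads are 18 mm wide; open, the fingers measure 123 mm over their backs; the gripper's body (75 mm by 187 mm) begins 45 mm behind the grasp point.
Start: joints at [1.129, 0.381, 1.297, -0, 1.464, -0.215], TCP at [0.124, 0.536, 0.405] pointing down, gripper open.
Joint ranges: [-3.11, 3.11], [-0.89, 2.33], [0.22, 2.48], [-1.42, 4.56], [0.17, 2.85], [-2.88, 2.88]. Speed limits (rad/s): [2.39, 2.39, 3.14, 3.14, 3.14, 3.14].

INTERFACE

Orientations are given as a 3x3 rotation matrix whose columns are the frame's x, y, z axes.
In Python, from plant import r gives the robot as it stands. The module is installed in compiled form; this text tells all that it offers.
- The arm moves only by the tool apply_moves, never from a script. Its argument "motion" is one flat list of numbers, 7 for each row, row after row: the shift along the tool's x, y, z in mm, then the turn, a rotation vector about the tool's x, y, z in degrees, then the finger opening in mm, from 0 to 88.1. A call has 1 to 12 rows; each row is the pose to reach, as a shift and turn from the pose commanded when the call began, along the tool's axes at that moment; what a row does not reach only later rows make up. A row lasts 1/10 s, in which the tool goes at most 50 mm and 8.59 degrees, less where a joint would pass 70% of its speed; a pose out of reach is approached as far as the arm can. A call with a gripper value outside its range is refused whole. The fingers move at their own pace and stop on an object; "force" is the grip in N (left out, the last holds). Time passes only in rows, so rows that repeat a pose let the fingers close. It gives the time, the measured TCP pose, the force and the opening at its end, in the units of the state.
- r.read_state(): the state, without advancing time (a new reading comes with each control period).
- r.grab_frame(name): name is "scene" or "top" or "wrist"; returns a dict with "frame" (420x560x3 uint8, red, green, blue), "fx", "fy", "cx", "cy" (pixels), "D" ([k1, k2, p1, p2, k3] as OpenCV has them; the pictures are not rectified), "pose" (4x4, takes a point from camera to world coordinates); the wrist camera has in their place "tool_from_camera" (4x4, takes a point from camera to tool coordinates, whose origin is the TCP and whose axes are the tool frame's). Camera axes: x right, y down, z forward; pixel columns grow to the right and rows downward; lengths in m; the calibration is good to about 2 mm. A picture is of the moment at which its call begins: read the wrist's pose just before it. There is no depth.
- r.finish_job(): hands the job in, once; it reports no verdict.
The state is a dict: "clock": time; "q": joint angles; "qd": joint speeds; "joint_torque": joint torques, N m; "tcp_pos": TCP position; "eef_rot": TCP orientation; "contact_force": force on the tool from outside, world axes, zero at the start; "ft_torque": the same for the moment, N m; "gripper_width": opening from 0.0 (shut) to 1.0 (fully open).
Only numpy, scipy, OpenCV 4.12 (cv2) and the standard library are available. Lean on these libraries where they do the work, as an engineer would, in place of code of your own. Each camera call takes 0.05 s, during which the arm holds its last target. There are 200 camera calls.

TASK

On the magnetising station, set the black ring magnet squarely on the steel back plate and then the brass ring plate squarely on the magnet, each centred, its rim flush to within a few millimetres, set down gently, not dropped into place. Only then flip the red safety catch on the switch box fully over to the side, away from the handle (to the right as the robot sees it), and after that pull the yellow handle towards the robot all the way to its stop and keep holding it there: it springs back, so finish with the gripper still holding it. Leave everything else on the bench where it is.

Things in the scene. Friction and masses are not known exactly. Their poses are not given: they have to be found in the camera images.
- yoke_top (a point): centre of the top face of the steel back plate, a fixed disc 60 mm across and 16 mm tall, standing on a 132 mm copper-coloured disc on the 150 x 150 mm grey magnetising station. The face is 60 mm above the bench; z up. The station stands on one side of the bench, the switch box on the other.
- magnet_mid (a point): centre (half-way up) of the black ferrite ring magnet: a flat ring 60 mm outside, 26 mm hole, 16 mm thick, about 0.18 kg (not really magnetic); z is its axis. It starts lying flat on the bench.
- plate_mid (a point): centre (half-way up) of the brass-coloured ring plate: 60 mm outside, 26 mm hole, 10 mm thick, about 0.17 kg; z is its axis. It starts lying flat on the bench.
- box: black switch box, fixed, 150 x 150 mm and 75 mm tall, with the handle and the catch on it; origin at the centre of its underside. Its -x axis points roughly to the robot's side (the pulling direction), +y to its left, z up.
- handle_bar (a point): middle of the yellow handle bar: round, 18 mm thick, 106 mm long along the box's y, on 10 mm thick legs 48 mm either side of its middle. It swings 110 mm about a pivot line along the box's y, 85 mm above the bench over the box's middle. At rest the bar is 43 mm to the box's +x, 186 mm above the bench; at the stop 43 mm to -x, same height; half-way 195 mm high.
- handle (a joint): handle angle in rad: 0 at rest, grows as the bar is pulled to the box's -x, 0.8 at the stop. A spring returns it to 0: about 4 N at the bar at rest, 9 N at the stop.
- catch_tab (a point): middle of the top end of the red catch's thumb tab: 24 mm wide along the box's x, 10 mm thick, rising 55 mm from the catch's shaft. Closed, it stands upright with this point 190 mm above the bench; open, it lies out flat to the box's -y side.
- catch_axis (a point): point on the catch's 12 mm shaft at the foot of the thumb tab, 135 mm above the bench, at x -62, y -88 mm in the box's frame; the shaft lies along the box's x. The catch's red tongue, 66 mm long, sits on the shaft 66 mm beyond the tab (+x): closed, it lies level across the front of the handle's -y leg and blocks it; open, it points up beside the handle.
- catch (a joint): catch angle in rad: about 0 closed, grows as the top of the tab is pushed to the box's -y side, 1.5 at its stop (fully open). It stays where it is left; about 1 N at the top of the tab moves it.
- gaussmeter: bystander, loose: green and grey handheld meter, 190 x 85 x 33 mm; origin under its centre.
- motor1: bystander, loose: finished magnet assembly, black and brass disc 108 mm across, 34 mm tall; origin under its centre.
- motor2: bystander, loose: another such assembly.
- caliper: bystander, loose: steel caliper 170 mm long, about 11 mm tall.
- driver: bystander, loose: screwdriver 160 mm long, lying.
- tape: bystander, loose: cardboard-coloured spool 70 mm across, 22 mm tall.
Not all that is in view belongs to the job. What is shaped like the part that bears yoke_top but green or purple is not meant.

How it is judged:
By the outcome, as a careful person would: the job done as asked, in the order asked, and still so for the second after the job is handed in, while the arm keeps its last pose, push and grip.
It also fails if it takes over 72 s, if anything falls off the work surface, if the arm or the gripper's body presses on something with over 40 N, if the wrist force passes 120 N, or if a joint passes its speed limit or range.

## Working session

There is one attempt and no reset: what is moved stays moved. The work goes in short steps, Python scripts to look and compute and a tool call to move; the robot and the scene stay as the last step left them, time stands still between calls to the robot, and variables do not carry over. Pictures are saved under pics/ and viewed, about 8 in all and at most 12, crops included, and the job is handed in when it is done.

Besides the shell and the picture viewer there is one more tool, called by a JSON object that holds its "api" and its "payload", one argument or row to a line. apply_moves: Moves the arm, as the interface text tells. Its arguments: {"type":"object","properties":{"motion":{"type":"array","items":{"type":"number"}},"force":{"type":"number"}},"required":["motion"]}

```bash
mkdir -p pics; python3 - <<'E'
from plant import r
import cv2,numpy as np,pickle
s=r.read_state();print({k:np.round(v,3).tolist() for k,v in s.items()})
d={}
for n in("scene","top","wrist"):
    f=r.grab_frame(n);d[n]=f;print(n,{k:np.round(v,3).tolist() for k,v in f.items() if k!="frame"})
    cv2.imwrite(f"pics/{n}0.png",f["frame"][...,::-1])
d["state"]=s
pickle.dump(d,open("d0.pkl","wb"))
E
```

```text
{'clock': 0.0, 'q': [1.129, 0.381, 1.298, 0.0, 1.464, -0.215], 'qd': [-0.0, 0.0, -0.002, 0.001, 0.0, -0.0], 'joint_torque': [-0.001, -43.793, -22.455, 0.071, 0.035, -0.0], 'tcp_pos': [0.124, 0.536, 0.404], 'eef_rot': [[0.974, -0.001, 0.225], [-0.225, -0.001, 0.974], [-0.0, -1.0, -0.001]], 'contact_force': [0.071, -0.981, 0.468], 'ft_torque': [0.018, 0.025, -0.039], 'gripper_width': 0.998}
scene {'fx': 386.755, 'fy': 386.755, 'cx': 277.718, 'cy': 210.976, 'D': [-0.045, 0.0, 0.0, 0.0, 0.0], 'pose': [[-0.513, 0.53, -0.675, 1.199], [0.858, 0.322, -0.4, 0.404], [0.006, -0.785, -0.62, 0.706], [0.0, 0.0, 0.0, 1.0]]}
top {'fx': 488.342, 'fy': 488.342, 'cx': 285.938, 'cy': 214.292, 'D': [0.006, 0.0, 0.0, 0.0, 0.0], 'pose': [[-0.017, -0.99, 0.14, 0.348], [-1.0, 0.014, -0.027, 0.058], [0.025, -0.14, -0.99, 1.495], [0.0, 0.0, 0.0, 1.0]]}
wrist {'fx': 297.704, 'fy': 297.704, 'cx': 280.575, 'cy': 209.677, 'D': [-0.025, 0.0, 0.0, 0.0, 0.0], 'tool_from_camera': [[-0.0, 0.96, 0.278, -0.071], [-0.002, -0.278, 0.96, 0.02], [1.0, -0.0, 0.002, 0.001], [0.0, 0.0, 0.0, 1.0]]}
```

View pics/scene0.png

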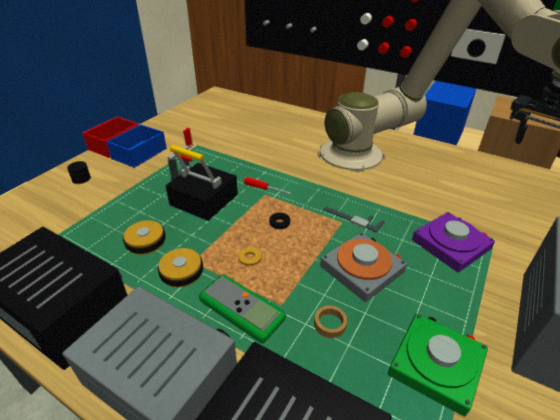

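View pics/top0.png

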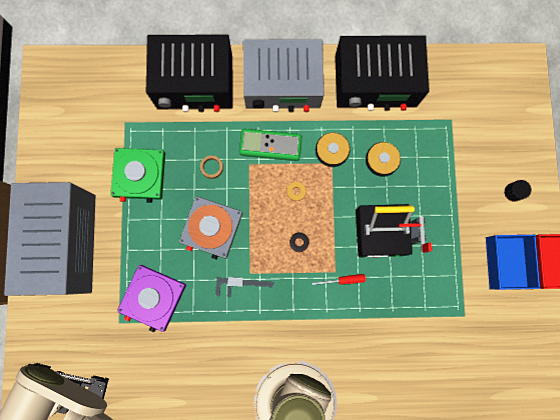

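Seen in the top view: station with the orange disc at (209,226), magnet at (299,242), brass plate at (296,190), box at ~(388,230), yellow bar at (374..413,210) and red tab at ~(428,246). Next I get coarse positions by masks and by triangulating the two views.

```bash
cat > h.py <<'E'
import numpy as np,cv2
from scipy.spatial.transform import Rotation as R
def cam(f,s=None):
    P=f["pose"] if "pose" in f else None
    if P is None:
        T=np.eye(4);T[:3,:3]=s["eef_rot"];T[:3,3]=s["tcp_pos"];P=T@np.array(f["tool_from_camera"])
    K=np.array([[f["fx"],0,f["cx"]],[0,f["fy"],f["cy"]],[0,0,1.]])
    return K,np.array(f["D"],float),np.array(P)
def rays(c,uv):
    K,D,P=c;n=cv2.undistortPoints(np.array(uv,float).reshape(-1,1,2),K,D)[:,0]
    return P[:3,3],np.c_[n,np.ones(len(n))]@P[:3,:3].T
def plane(c,uv,z):
    o,d=rays(c,uv);return o+d*((z-o[2])/d[:,2:])
def proj(c,X):
    K,D,P=c;W=np.linalg.inv(P);rv=cv2.Rodrigues(W[:3,:3])[0]
    return cv2.projectPoints(np.array(X,float).reshape(-1,1,3),rv,W[:3,3],K,D)[0][:,0]
def tri(obs):  # [(cam,uv)] -> point, rms residual
    A=np.zeros((3,3));b=np.zeros(3);L=[]
    for c,uv in obs:
        o,d=rays(c,[uv]);d=d[0]/np.linalg.norm(d[0]);M=np.eye(3)-np.outer(d,d);A+=M;b+=M@o;L.append((M,o))
    X=np.linalg.solve(A,b);return X,[round(1e3*np.linalg.norm(M@(X-o)),1) for M,o in L]
def blobs(img,lo,hi,minA=20,box=None):
    hsv=cv2.cvtColor(img,cv2.COLOR_RGB2HSV);m=cv2.inRange(hsv,np.array(lo),np.array(hi))
    if box:
        k=np.zeros_like(m);x0,y0,x1,y1=box;k[y0:y1,x0:x1]=1;m=m*k
    cs,_=cv2.findContours(m,cv2.RETR_EXTERNAL,cv2.CHAIN_APPROX_NONE)
    return m,sorted([c for c in cs if cv2.contourArea(c)>=minA],key=cv2.contourArea,reverse=True)
def move(s,pos,rot):  # shift mm in tool axes, rotvec deg
    r0=np.array(s["eef_rot"]);d=r0.T@(np.array(pos)-s["tcp_pos"])*1e3
    return np.round(d,1),np.round(np.degrees(R.from_matrix(r0.T@rot).as_rotvec()),2)
def down(yaw): # jaw (tool z) along world yaw, tool y down
    z=np.array([np.cos(yaw),np.sin(yaw),0]);y=np.array([0,0,-1.]);return np.c_[np.cross(y,z),y,z]
E
python3 - <<'E'
import pickle;from h import *
d=pickle.load(open("d0.pkl","rb"));S=cam(d["scene"]);T=cam(d["top"])
def el(n,lo,hi,box):
    m,c=blobs(d[n]["frame"],lo,hi,10,box)
    for k in c[:2]:
        e=cv2.fitEllipse(cv2.convexHull(k)) if len(k)>5 else None;print(n,cv2.contourArea(k),cv2.boundingRect(k),np.round(e[0],1),np.round(e[1],1),round(e[2]),np.round(cv2.minAreaRect(k)[:2],1).tolist() if 0 else '')
    return cv2.fitEllipse(cv2.convexHull(c[0]))[0] if c else None
for nm,lo,hi,bs,bt,z in [("magnet",(0,0,0),(180,255,70),(265,205,295,235),(280,225,318,260),.012),
 ("plate",(18,120,120),(30,255,255),(232,242,266,270),(280,175,312,205),.01),
 ("yoke",(0,0,120),(180,60,255),(345,240,388,270),(192,210,225,242),.06),
 ("orange",(3,110,100),(14,255,255),(330,230,400,290),(180,200,240,255),.044),
 ("yellow",(22,150,120),(32,255,255),(165,140,210,165),(360,195,425,222),.19),
 ("red",(0,170,100),(6,255,255),(165,120,200,160),(390,215,440,260),.19),("red2",(172,150,100),(180,255,255),(165,120,200,160),(390,215,440,260),.19)]:
    print(nm);a=el("scene",lo,hi,bs);b=el("top",lo,hi,bt)
    if b is not None: print("  top on plane",np.round(plane(T,[b],z)[0],4))
    if a is not None and b is not None: print("  tri",np.round(tri([(S,a),(T,b)])[0],4),tri([(S,a),(T,b)])[1])
E
```

```text
magnet
scene 242.0 (270, 213, 20, 16) [279.3 220.5] [16.2 20.7] 89 
top 246.0 (290, 233, 19, 19) [299.  241.6] [18.2 18.6] 6 
  top on plane [ 0.4731 -0.0202  0.012 ]
  tri [ 0.4733 -0.0201  0.0073] [np.float64(0.4), np.float64(0.4)]
plate
scene 311.5 (238, 247, 24, 19) [249.4 255.8] [18.8 23.7] 84 
top 256.5 (287, 182, 19, 19) [295.9 190.7] [18.6 18.8] 112 
  top on plane [ 0.631  -0.0142  0.01  ]
  tri [ 0.6318 -0.0142  0.0056] [np.float64(0.2), np.float64(0.2)]
yoke
scene 302.0 (353, 244, 25, 18) [365.3 252.3] [16.7 24.8] 104 
top 298.0 (199, 216, 21, 20) [209.1 225.4] [19.9 20.3] 72 
  top on plane [0.5208 0.2464 0.06  ]
  tri [0.521  0.2471 0.0574] [np.float64(0.4), np.float64(0.4)]
orange
scene 1631.0 (337, 239, 55, 41) [364.3 258.5] [39.  55.5] 106 
top 1442.5 (188, 205, 44, 43) [209.8 226.2] [43.3 43.9] 62 
  top on plane [0.5203 0.2465 0.044 ]
  tri [0.521  0.2478 0.037 ] [np.float64(0.4), np.float64(0.4)]
yellow
scene 176.0 (169, 145, 34, 15) [185.1 152.3] [ 9.4 37. ] 107 
top 168.5 (375, 206, 39, 7) [394.2 209.1] [ 6.7 47.5] 89 
  top on plane [ 0.5427 -0.2718  0.19  ]
  tri [ 0.5437 -0.2733  0.1862] [np.float64(0.6), np.float64(0.6)]
red
scene 72.5 (184, 128, 8, 17) [187.5 136.3] [ 7.7 17.5] 174 
scene 17.0 (179, 155, 13, 5) [184.3 157.2] [ 2.9 13.5] 105 
top 53.5 (423, 243, 9, 9) [427.  247.2] [8.7 9.8] 67 
top 46.5 (399, 223, 22, 4) [409.2 224.8] [ 4.  23.4] 88 
  top on plane [ 0.4378 -0.3554  0.19  ]
  tri [ 0.439  -0.363   0.1637] [np.float64(0.9), np.float64(0.9)]
red2
```

{"api": "apply_moves", "payload": {
  "motion": [431,64,-197,0,-13,0,88,431,64,-197,0,-13,0,88,431,64,-197,0,-13,0,88,431,64,-197,0,-13,0,88,431,64,-197,0,-13,0,88,431,64,-197,0,-13,0,88,431,64,-197,0,-13,0,88,431,64,-197,0,-13,0,88,431,64,-197,0,-13,0,88,431,64,-197,0,-13,0,88,431,64,-197,0,-13,0,88,431,64,-197,0,-13,0,88],
  "force": 20
}}

```text
clock: 1.35
tcp_pos: [0.4993, 0.2468, 0.3404]
eef_rot: [[1.0, -0.001, 0.001], [-0.001, 0.0, 1.0], [-0.001, -1.0, 0.0]]
contact_force: [-1.5, 0.1, 0.7]
gripper_width: 0.999
```

```bash
cat > snap.py <<'E'
import sys,pickle;from h import *
from plant import r
n=sys.argv[1];s=r.read_state();f=r.grab_frame("wrist");pickle.dump((f,s),open(n+".pkl","wb"));cv2.imwrite(f"pics/{n}.png",f["frame"][...,::-1])
print(round(s["clock"],2),np.round(s["tcp_pos"],4),np.round(s["eef_rot"],3).tolist(),np.round(s["q"],2),np.round(s["contact_force"],1),round(s["gripper_width"]*88.1,1),np.abs(s["qd"]).max().round(3))
E
python3 snap.py y1
```

```text
1.35 [0.4993 0.2468 0.3404] [[1.0, -0.001, 0.001], [-0.001, 0.0, 1.0], [-0.001, -1.0, 0.0]] [ 0.25  0.45  1.38  0.    1.31 -1.32] [-1.5  0.1  0.7] 88.0 0.034
```

View pics/y1.png

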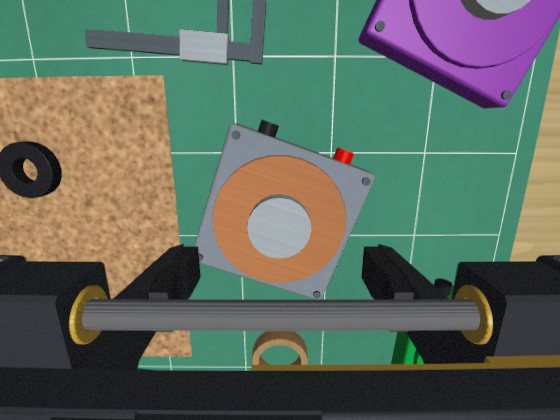

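The station is at image centre, with the steel yoke face at about (279,227) and the magnet at (28,170). A second view from a shifted place comes next.

{"api": "apply_moves", "payload": {
  "motion": [10,0,-137,0,0,0,88,10,0,-137,0,0,0,88,10,0,-137,0,0,0,88,10,0,-137,0,0,0,88,10,0,-137,0,0,0,88]
}}

```text
clock: 1.9
tcp_pos: [0.5087, 0.1107, 0.3412]
eef_rot: [[1.0, 0.0, -0.0], [0.0, 0.0, 1.0], [0.0, -1.0, 0.0]]
contact_force: [-0.7, 0.7, -0.6]
gripper_width: 1.001
```

```bash
python3 snap.py y2; cat > meas.py <<'E'
import pickle;from h import *
HS={"magnet":((0,0,0),(180,255,75)),"yoke":((0,0,100),(180,70,255)),"plate":((15,100,90),(32,255,255))}
def find(n,what,X,rad=0.034,gain=1.6):
    f,s=pickle.load(open(n+".pkl","rb"));c=cam(f,s);u=proj(c,[X])[0];e=proj(c,[np.array(X)+[0,rad,0]])[0]
    w=gain*np.linalg.norm(e-u);b=[int(max(0,u[0]-w)),int(max(0,u[1]-w)),int(u[0]+w),int(u[1]+w)]
    m,cs=blobs(f["frame"],*HS[what],50,b)
    k=min(cs,key=lambda k:np.linalg.norm(cv2.fitEllipse(k)[0]-u) if len(k)>20 else 1e9)
    e=cv2.fitEllipse(cv2.convexHull(k));return c,e,k
E
python3 - <<'E'
from meas import *
for w,X in (("yoke",[.521,.247,.06]),("magnet",[.473,-.02,.016]),("plate",[.631,-.014,.01])):
    o=[]
    for n in ("y1","y2"):
        try:c,e,k=find(n,w,X)
        except Exception as x:print(n,w,x);continue
        o.append((c,e[0]));print(w,n,np.round(e[0],1),np.round(e[1],1),np.round(plane(c,[e[0]],X[2])[0],4))
    if len(o)==2:X,q=tri(o);print(" tri",np.round(X,4),q)
E
```

```text
1.9 [0.5087 0.1107 0.3412] [[1.0, 0.0, -0.0], [0.0, 0.0, 1.0], [0.0, -1.0, 0.0]] [-0.01  0.39  1.48  0.    1.27 -1.58] [-0.7  0.7 -0.6] 88.2 0.032
yoke y1 [278.9 226.3] [63.2 64. ] [0.5193 0.2461 0.06  ]
yoke y2 [425.3 216.6] [59.2 67.2] [0.5201 0.2454 0.06  ]
 tri [0.5202 0.2461 0.0585] [np.float64(0.3), np.float64(0.3)]
magnet y1 [ 28.9 168.9] [54.3 66. ] [ 0.4716 -0.0141  0.016 ]
magnet y2 [153.6 158.5] [56.6 61.2] [ 0.4719 -0.0179  0.016 ]
 tri [ 0.4728 -0.0216  0.0073] [np.float64(0.0), np.float64(0.0)]
plate y1 [ 87.6 314.7] [35.8 61. ] [0.6514 0.0113 0.01  ]
plate y2 [204.9 284.6] [32.2 99.3] [0.6198 0.0227 0.01  ]
 tri [0.6191 0.0311 0.0346] [np.float64(12.3), np.float64(12.3)]
```

{"api": "apply_moves", "payload": {
  "motion": [-36,61,-132,0,0,0,88,-36,61,-132,0,0,0,88,-36,61,-132,0,0,0,88,-36,61,-132,0,0,0,88,-36,61,-132,0,0,0,88,-36,61,-132,0,0,0,88]
}}

```text
clock: 2.55
tcp_pos: [0.4737, -0.0203, 0.2803]
eef_rot: [[1.0, 0.001, -0.002], [0.002, -0.0, 1.0], [0.001, -1.0, -0.0]]
contact_force: [0.1, 0.3, -0.6]
gripper_width: 1.0
```

```bash
python3 snap.py m1; python3 - <<'E'
from meas import *
o=[]
for n in ("y2","m1"):
    c,e,k=find(n,"magnet",[.473,-.021,.012]);o.append((c,e[0]));print(n,np.round(e[0],1),np.round(e[1],1),np.round(plane(c,[e[0]],.008)[0],4),np.round(plane(c,[e[0]],.014)[0],4))
    # hole, on top face
    f,s=pickle.load(open(n+".pkl","rb"));m,_=blobs(f["frame"],(0,0,0),(180,255,75),50)
print(np.round(tri(o)[0],4),tri(o)[1])
E
```

```text
2.55 [ 0.4737 -0.0203  0.2803] [[1.0, 0.001, -0.002], [0.002, -0.0, 1.0], [0.001, -1.0, -0.0]] [-0.29  0.39  1.69  0.    1.06 -1.87] [ 0.1  0.3 -0.6] 88.1 0.007
y2 [153.6 158.5] [56.6 61.2] [ 0.4728 -0.0213  0.008 ] [ 0.4721 -0.0187  0.014 ]
m1 [279.1 206.5] [68.1 68.5] [ 0.4732 -0.0208  0.008 ] [ 0.4715 -0.0208  0.014 ]
[ 0.4727 -0.0208  0.0093] [np.float64(0.1), np.float64(0.1)]
```

{"api": "apply_moves", "payload": {
  "motion": [-1,60,0,0,0,0,88,-1,95,0,0,0,0,88,-1,109,0,0,0,0,88,-1,109,0,0,0,0,88,-1,109,0,0,0,0,50,-1,109,0,0,0,0,50,-1,109,0,0,0,0,50,-1,109,0,0,0,0,50,-1,109,0,0,0,0,50],
  "force": 25
}}

```text
clock: 3.5
tcp_pos: [0.4725, -0.0219, 0.1715]
eef_rot: [[1.0, 0.002, -0.0], [0.0, -0.0, 1.0], [0.002, -1.0, -0.0]]
contact_force: [-0.7, 1.4, 7.3]
gripper_width: 0.658
```

{"api": "apply_moves", "payload": {
  "motion": [0,-20,0,0,0,0,50,0,-60,0,0,0,0,50,0,-100,0,0,0,0,50,0,-109,0,0,0,0,50,0,-109,0,0,0,0,50]
}}

```text
clock: 4.0
tcp_pos: [0.4722, -0.0219, 0.2805]
eef_rot: [[1.0, 0.002, -0.0], [0.0, -0.001, 1.0], [0.002, -1.0, -0.001]]
contact_force: [-0.6, 1.0, -2.3]
gripper_width: 0.656
```

```bash
python3 snap.py m2
```

```text
4.0 [ 0.4722 -0.0219  0.2805] [[1.0, 0.002, -0.0], [0.0, -0.001, 1.0], [0.002, -1.0, -0.001]] [-0.3   0.39  1.7  -0.    1.05 -1.87] [-0.6  1.  -2.3] 57.8 0.049
```

View pics/m2.png

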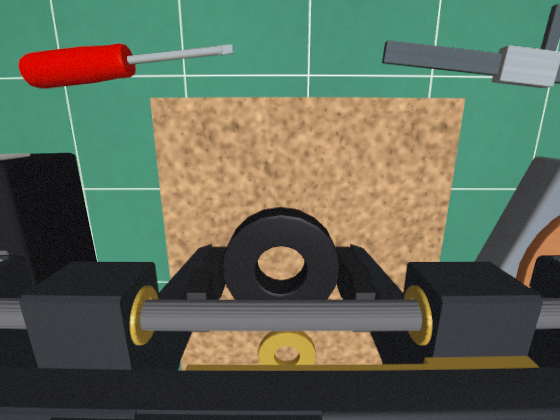

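Magnet is held between the pads, its centre at about (281,258). Checking its offset in the tool frame.

```bash
python3 - <<'E'
from meas import *
f,s=pickle.load(open("m2.pkl","rb"));Tc=np.array(f["tool_from_camera"]);K,D,_=cam(f,s);c=(K,D,Tc)
# measured top-most row of magnet silhouette, left/right extents at rows <240
g=cv2.cvtColor(f["frame"],cv2.COLOR_RGB2HSV)[...,2]
for v in (208,212,216,222,230,238):
    x=np.where(g[v,215:350]<75)[0]+215;print(v,x.min() if len(x) else None,x.max() if len(x) else None)
t=np.linspace(0,2*np.pi,361)
for dx in (-.002,0,.002):
  for dy in (0,.003):
    P=[]
    for y in (.155,.171):
        P.append(proj(c,np.c_[.03*np.cos(t)+dx,np.full(361,y+dy),.03*np.sin(t)]))
    h=cv2.convexHull(np.vstack(P).astype(np.float32))[:,0];
    r=[]
    for v in (212,222,230,238):
        m=np.zeros((420,560),np.uint8);cv2.fillConvexPoly(m,np.round(h).astype(int),1);x=np.where(m[v])[0];r.append((int(x.min()),int(x.max())) if len(x) else None)
    print(dx,dy,"vmin",h[:,1].min().round(1),r)
E
```

```text
208 274 286
212 258 302
216 250 310
222 243 318
230 236 326
238 231 330
-0.002 0 vmin 201.1 [(245, 313), (235, 324), (230, 329), (226, 333)]
-0.002 0.003 vmin 199.7 [(244, 315), (235, 324), (230, 329), (226, 333)]
0 0 vmin 204.8 [(251, 308), (238, 320), (232, 327), (228, 331)]
0 0.003 vmin 203.4 [(249, 310), (237, 322), (232, 327), (228, 331)]
0.002 0 vmin 208.5 [(258, 301), (242, 317), (235, 324), (230, 329)]
0.002 0.003 vmin 207.0 [(255, 304), (241, 318), (234, 325), (230, 329)]
```

{"api": "apply_moves", "payload": {
  "motion": [47,-10,268,0,0,0,50,47,-10,268,0,0,0,50,47,-10,268,0,0,0,50,47,-10,268,0,0,0,50,47,-10,268,0,0,0,50,47,-10,268,0,0,0,50,47,-10,268,0,0,0,50,47,30,268,0,0,0,50,47,42,268,0,0,0,50,47,42,268,0,0,0,50]
}}

```text
clock: 5.05
tcp_pos: [0.519, 0.2451, 0.2351]
eef_rot: [[1.0, -0.006, 0.001], [-0.001, -0.002, 1.0], [-0.006, -1.0, -0.002]]
contact_force: [-0.2, -0.2, -1.6]
gripper_width: 0.663
```

```bash
python3 snap.py p1
```

```text
5.05 [0.519  0.2451 0.2351] [[1.0, -0.006, 0.001], [-0.001, -0.002, 1.0], [-0.006, -1.0, -0.002]] [ 0.24  0.6   1.46 -0.    1.09 -1.33] [-0.2 -0.2 -1.6] 58.4 0.056
```

View pics/p1.png

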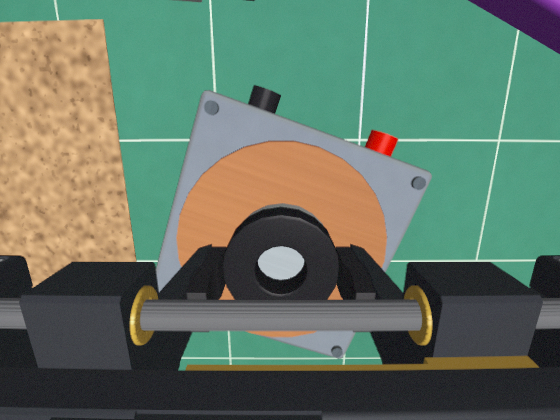

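The magnet hovers over the yoke, with a thin grey crescent of yoke at the top edge (rows ~204-208). Measuring that.

```bash
python3 - <<'E'
from meas import *
f,s=pickle.load(open("p1.pkl","rb"));im=f["frame"]
for u in (270,280,290):print(u,[tuple(int(q) for q in im[v,u]) for v in range(199,215)])
K,D,_=cam(f,s);c=(K,D,np.array(f["tool_from_camera"]))
for dx in(-.002,-.001,0,.001,.002,.003):print(dx,[proj(c,[[-.03+dx,y,0]])[0][1].round(1) for y in (.155,.171,.175,.177)])
E
```

```text
270 [(206, 142, 91), (207, 142, 94), (205, 139, 92), (205, 141, 93), (204, 139, 96), (172, 127, 98), (125, 116, 109), (110, 114, 110), (113, 113, 111), (69, 68, 67), (31, 32, 33), (25, 28, 27), (28, 29, 31), (15, 17, 20), (21, 16, 26), (25, 22, 29)]
280 [(204, 140, 93), (204, 139, 93), (205, 143, 94), (206, 142, 96), (160, 128, 107), (121, 119, 115), (116, 119, 113), (86, 89, 86), (42, 43, 47), (28, 31, 30), (20, 22, 27), (27, 29, 27), (23, 23, 25), (30, 29, 30), (25, 25, 29), (32, 31, 31)]
290 [(203, 139, 94), (204, 140, 95), (205, 141, 94), (206, 141, 92), (204, 139, 88), (158, 130, 109), (123, 121, 116), (120, 122, 118), (117, 121, 117), (60, 60, 60), (18, 18, 24), (26, 28, 29), (25, 28, 24), (29, 27, 28), (25, 21, 29), (27, 29, 32)]
-0.002 [np.float64(209.7), np.float64(201.1), np.float64(199.3), np.float64(198.4)]
-0.001 [np.float64(211.7), np.float64(203.0), np.float64(201.1), np.float64(200.1)]
0 [np.float64(213.7), np.float64(204.8), np.float64(202.9), np.float64(201.9)]
0.001 [np.float64(215.8), np.float64(206.7), np.float64(204.7), np.float64(203.7)]
0.002 [np.float64(217.8), np.float64(208.5), np.float64(206.5), np.float64(205.5)]
0.003 [np.float64(219.8), np.float64(210.3), np.float64(208.2), np.float64(207.2)]
```

{"api": "apply_moves", "payload": {
  "motion": [-0.5,1,0,0,0,0,50,-0.5,2,0,0,0,0,50,-0.5,2,0,0,0,0,50,-0.5,2,0,0,0,0,50]
}}

```text
clock: 5.5
tcp_pos: [0.5189, 0.246, 0.2363]
eef_rot: [[1.0, 0.001, -0.0], [0.0, 0.0, 1.0], [0.001, -1.0, 0.0]]
contact_force: [0.3, 0.8, -3.0]
gripper_width: 0.66
```

{"api": "apply_moves", "payload": {
  "motion": [0,1.5,0,0,0,0,50,0,3,0,0,0,0,50,0,4,0,0,0,0,50,0,4.7,0,0,0,0,50,0,4.7,0,0,0,0,50,0,4.7,0,0,0,0,50]
}}

```text
clock: 6.1
tcp_pos: [0.5187, 0.246, 0.2316]
eef_rot: [[1.0, 0.0, -0.0], [0.0, -0.0, 1.0], [0.0, -1.0, -0.0]]
contact_force: [-3.2, -0.3, 5.4]
gripper_width: 0.662
```

{"api": "apply_moves", "payload": {
  "motion": [0,0,0,0,0,0,64,0,0,0,0,0,0,72,0,0,0,0,0,0,88,0,0,0,0,0,0,88,0,0,0,0,0,0,88,0,-30,0,0,0,0,88,0,-75,0,0,0,0,88,0,-95,0,0,0,0,88,0,-95,0,0,0,0,88,0,-95,0,0,0,0,88]
}}

```text
clock: 7.1
tcp_pos: [0.5186, 0.246, 0.3255]
eef_rot: [[1.0, -0.001, -0.0], [0.0, -0.0, 1.0], [-0.001, -1.0, -0.0]]
contact_force: [-0.6, -0.0, -0.1]
gripper_width: 1.0
```

```bash
python3 snap.py p2; python3 - <<'E'
from meas import *
c,e,k=find("p2","magnet",[.520,.246,.07]);print(e,plane(c,[e[0]],.068))
f,s=pickle.load(open("p2.pkl","rb"))
x,y=map(int,e[0]);cv2.imwrite("pics/p2c.png",cv2.resize(f["frame"][y-60:y+60,x-80:x+80,::-1],None,fx=4,fy=4))
E
```

```text
7.1 [0.5186 0.246  0.3255] [[1.0, -0.001, -0.0], [0.0, -0.0, 1.0], [-0.001, -1.0, -0.0]] [ 0.24  0.49  1.36 -0.    1.3  -1.33] [-0.6 -0.  -0.1] 88.1 0.021
((280.7862548828125, 213.051025390625), (71.7562255859375, 72.41947174072266), 108.57563781738281) [[0.51913183 0.24690889 0.068     ]]
```

View pics/p2c.png

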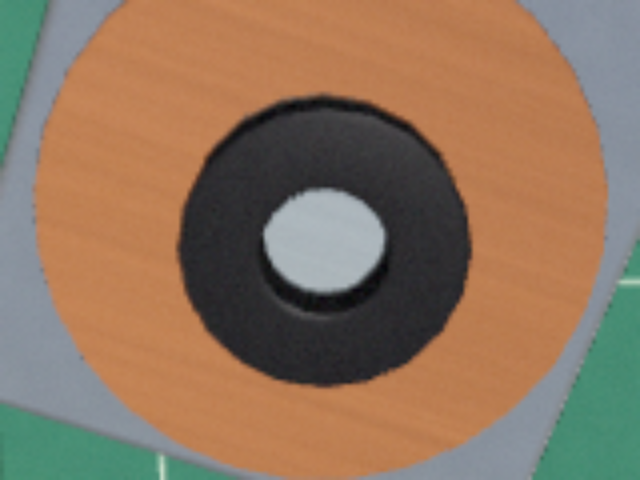

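Magnet is seated flush: no yoke visible round it. On to the plate.

{"api": "apply_moves", "payload": {
  "motion": [112,0,-260,0,0,0,88,112,20,-260,0,0,0,88,112,45,-260,0,0,0,88,112,45,-260,0,0,0,88,112,45,-260,0,0,0,88,112,45,-260,0,0,0,88,112,45,-260,0,0,0,88,112,45,-260,0,0,0,88,112,45,-260,0,0,0,88]
}}

```text
clock: 8.05
tcp_pos: [0.6305, -0.0129, 0.2805]
eef_rot: [[1.0, -0.001, -0.001], [0.001, 0.001, 1.0], [-0.001, -1.0, 0.001]]
contact_force: [-0.6, 0.6, -0.3]
gripper_width: 0.996
```

```bash
python3 snap.py b1; python3 - <<'E'
from meas import *
o=[]
c,e,k=find("b1","plate",[.631,-.0145,.005],gain=1.15);o.append((c,e[0]));print(e,np.round(plane(c,[e[0]],.005)[0],4))
d=pickle.load(open("d0.pkl","rb"))
for n,u in(("top",(295.9,190.7)),("scene",(249.4,255.8))):o.append((cam(d[n]),u))
X,q=tri(o);print(np.round(X,4),q)
E
```

```text
8.05 [ 0.6305 -0.0129  0.2805] [[1.0, -0.001, -0.001], [0.001, 0.001, 1.0], [-0.001, -1.0, 0.001]] [-0.21  0.63  1.24  0.    1.28 -1.78] [-0.6  0.6 -0.3] 87.7 0.016Traceback (most recent call last):
  File "<stdin>", line 3, in <module>
  File "meas.py", line 8, in find
    e=cv2.fitEllipse(cv2.convexHull(k));return c,e,k
cv2.error: OpenCV(4.12.0) /io/opencv/modules/imgproc/src/shapedescr.cpp:361: error: (-201:Incorrect size of input array) There should be at least 5 points to fit the ellipse in function 'fitEllipseNoDirect'
```

```bash
sed -i 's/"plate":((15,100,90)/"plate":((20,140,60)/' meas.py; python3 - <<'E'
from meas import *
f,s=pickle.load(open("b1.pkl","rb"));h=cv2.cvtColor(f["frame"],cv2.COLOR_RGB2HSV)
c=cam(f,s);u=proj(c,[[.631,-.0145,.005],[.631,-.0145-.022,.01],[.58,-.0145,0]]).astype(int);print(u,[h[b,a].tolist() for a,b in u])
m,cs=blobs(f["frame"],*HS["plate"],100)
for k in cs[:4]:print(cv2.contourArea(k),cv2.boundingRect(k),cv2.fitEllipse(cv2.convexHull(k)))
o=[]
c,e,k=find("b1","plate",[.631,-.0145,.005]);o.append((c,e[0]));print(e,np.round(plane(c,[e[0]],.005)[0],4))
d=pickle.load(open("d0.pkl","rb"))
for n,u in(("top",(295.9,190.7)),("scene",(249.4,255.8))):o.append((cam(d[n]),u))
X,q=tri(o);print(np.round(X,4),q)
E
```

```text
[[277 207]
 [252 208]
 [277 148]] [[16, 123, 155], [22, 164, 180], [15, 114, 172]]
3339.5 (244, 176, 67, 66) ((276.80657958984375, 208.42184448242188), (65.139892578125, 66.82715606689453), 93.31867980957031)
1900.5 (251, 355, 309, 16) ((452.3468017578125, 362.958251953125), (12.712347984313965, 435.0860900878906), 88.83013153076172)
1600.0 (137, 331, 71, 40) ((173.59957885742188, 354.4630432128906), (53.21512222290039, 75.0382080078125), 73.4424819946289)
914.5 (69, 285, 38, 60) ((87.71036529541016, 314.52716064453125), (35.99341583251953, 61.76990509033203), 16.420732498168945)
((276.80657958984375, 208.42184448242188), (65.139892578125, 66.82715606689453), 93.31867980957031) [ 0.6319 -0.0153  0.005 ]
[ 0.6318 -0.0147  0.0053] [np.float64(0.6), np.float64(0.3), np.float64(0.4)]
```

{"api": "apply_moves", "payload": {
  "motion": [1.4,60,-2,0,0,0,88,1.4,95,-2,0,0,0,88,1.4,110.5,-2,0,0,0,88,1.4,110.5,-2,0,0,0,88,1.4,110.5,-2,0,0,0,50,1.4,110.5,-2,0,0,0,50,1.4,110.5,-2,0,0,0,50,1.4,110.5,-2,0,0,0,50,1.4,110.5,-2,0,0,0,50],
  "force": 25
}}

```text
clock: 9.0
tcp_pos: [0.6323, -0.0158, 0.171]
eef_rot: [[1.0, 0.001, -0.0], [0.0, 0.0, 1.0], [0.001, -1.0, 0.0]]
contact_force: [-0.1, 1.3, 3.4]
gripper_width: 0.657
```

{"api": "apply_moves", "payload": {
  "motion": [0,-20,0,0,0,0,50,0,-60,0,0,0,0,50,0,-100,0,0,0,0,50,0,-110,0,0,0,0,50,0,-110,0,0,0,0,50,0,-110,0,0,0,0,50]
}}

```text
clock: 9.6
tcp_pos: [0.6319, -0.0159, 0.2785]
eef_rot: [[1.0, -0.003, 0.0], [-0.0, 0.001, 1.0], [-0.003, -1.0, 0.001]]
contact_force: [-0.4, 0.1, -2.3]
gripper_width: 0.659
```

```bash
python3 snap.py b2; python3 - <<'E'
from meas import *
f,s=pickle.load(open("b2.pkl","rb"));K,D,_=cam(f,s);c=(K,D,np.array(f["tool_from_camera"]));h=cv2.cvtColor(f["frame"],cv2.COLOR_RGB2HSV)
m=cv2.inRange(h,*map(np.array,HS["plate"]))
for v in range(196,240,4):
    x=np.where(m[v,200:360])[0]+200;print(v,x.min() if len(x) else None,x.max() if len(x) else None)
for dx in(-.002,0,.002):print(dx,[proj(c,[[-.03+dx,y,0]])[0][1].round(1) for y in (.160,.170)])
E
```

```text
9.6 [ 0.6319 -0.0159  0.2785] [[1.0, -0.003, 0.0], [-0.0, 0.001, 1.0], [-0.003, -1.0, 0.001]] [-0.21  0.63  1.24 -0.    1.28 -1.78] [-0.4  0.1 -2.3] 58.0 0.018
196 None None
200 None None
204 None None
208 266 292
212 257 305
216 248 313
220 244 318
224 239 322
228 237 325
232 234 328
236 232 330
-0.002 [np.float64(206.8), np.float64(201.6)]
0 [np.float64(210.8), np.float64(205.3)]
0.002 [np.float64(214.7), np.float64(209.0)]
```

View pics/b2.png

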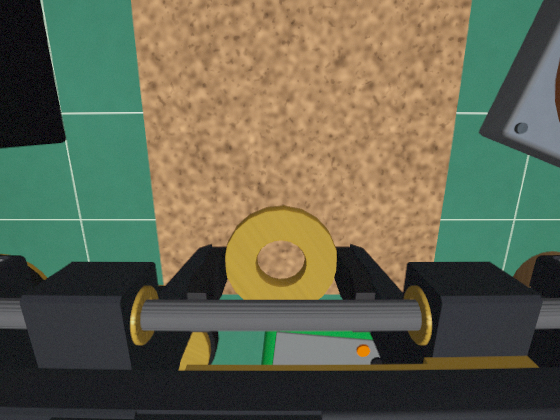

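Plate held level, its top edge at row ~206 (about +0.6 mm in tool x, like the magnet). Carrying it over the magnet.

{"api": "apply_moves", "payload": {
  "motion": [-113,0,262,0,0,0,50,-113,0,262,0,0,0,50,-113,0,262,0,0,0,50,-113,0,262,0,0,0,50,-113,0,262,0,0,0,50,-113,0,262,0,0,0,50,-113,10,262,0,0,0,50,-113,20,262,0,0,0,50,-113,26,262,0,0,0,50,-113,26,262,0,0,0,50,-113,26,262,0,0,0,50,-113,26,262,0,0,0,50]
}}

```text
clock: 10.85
tcp_pos: [0.5196, 0.2455, 0.2548]
eef_rot: [[1.0, 0.001, 0.001], [-0.001, 0.0, 1.0], [0.001, -1.0, 0.0]]
contact_force: [0.4, 0.6, -1.9]
gripper_width: 0.657
```

```bash
python3 snap.py b3; python3 - <<'E'
from meas import *
f,s=pickle.load(open("b3.pkl","rb"));im=f["frame"]
for u in (264,272,280,288,296):print(u,[tuple(int(q) for q in im[v,u]) for v in range(197,213)])
K,D,_=cam(f,s);c=(K,D,np.array(f["tool_from_camera"]))
z=s["tcp_pos"][2]
for dx in(-.001,0,.001,.002):print(dx,[proj(c,[[-.03+dx,y,0]])[0][1].round(1) for y in (.171,z-.076,z-.060)])
E
```

```text
10.85 [0.5196 0.2455 0.2548] [[1.0, 0.001, 0.001], [-0.001, 0.0, 1.0], [0.001, -1.0, 0.0]] [ 0.24  0.57  1.44 -0.    1.13 -1.33] [ 0.4  0.6 -1.9] 57.9 0.007
264 [(97, 99, 97), (51, 53, 56), (26, 26, 28), (19, 24, 21), (13, 15, 14), (24, 21, 27), (23, 24, 23), (49, 50, 52), (53, 53, 57), (56, 54, 59), (61, 57, 52), (107, 84, 39), (119, 94, 38), (126, 97, 38), (140, 110, 39), (175, 141, 58)]
272 [(27, 25, 26), (16, 23, 26), (12, 19, 18), (25, 26, 27), (26, 25, 21), (46, 45, 47), (62, 63, 63), (62, 61, 63), (61, 60, 63), (80, 65, 45), (116, 90, 38), (126, 96, 36), (133, 104, 42), (146, 113, 41), (186, 153, 66), (198, 169, 76)]
280 [(27, 29, 25), (22, 18, 26), (24, 18, 26), (19, 19, 22), (62, 64, 66), (74, 72, 73), (68, 69, 68), (59, 58, 60), (79, 66, 46), (113, 88, 33), (128, 100, 38), (134, 101, 41), (147, 114, 42), (179, 148, 56), (198, 166, 75), (203, 171, 76)]
288 [(26, 20, 23), (24, 20, 26), (14, 11, 18), (10, 10, 17), (26, 23, 26), (83, 82, 84), (83, 82, 84), (71, 70, 68), (57, 54, 57), (98, 76, 41), (123, 96, 37), (131, 101, 39), (139, 109, 42), (159, 126, 52), (196, 164, 74), (199, 168, 73)]
296 [(48, 47, 48), (25, 26, 27), (23, 23, 26), (17, 23, 25), (22, 24, 24), (28, 17, 29), (77, 76, 77), (84, 81, 85), (71, 72, 75), (57, 58, 61), (72, 66, 57), (118, 92, 39), (126, 97, 39), (133, 103, 37), (147, 115, 45), (171, 138, 52)]
-0.001 [np.float64(203.0), np.float64(199.4), np.float64(192.8)]
0 [np.float64(204.8), np.float64(201.1), np.float64(194.4)]
0.001 [np.float64(206.7), np.float64(202.9), np.float64(196.1)]
0.002 [np.float64(208.5), np.float64(204.6), np.float64(197.7)]
```

{"api": "apply_moves", "payload": {
  "motion": [0,2,0.6,0,0,0,50,0,4,0.6,0,0,0,50,0,5,0.6,0,0,0,50,0,6,0.6,0,0,0,50,0,6,0.6,0,0,0,50,0,6,0.6,0,0,0,50]
}}

```text
clock: 11.5
tcp_pos: [0.5192, 0.2467, 0.2486]
eef_rot: [[1.0, 0.0, -0.0], [0.0, -0.0, 1.0], [0.0, -1.0, -0.0]]
contact_force: [-0.7, 0.6, -2.5]
gripper_width: 0.658
```

{"api": "apply_moves", "payload": {
  "motion": [0,0.7,0,0,0,0,50,0,1.2,0,0,0,0,50,0,1.8,0,0,0,0,50,0,1.8,0,0,0,0,50,0,1.8,0,0,0,0,50]
}}

```text
clock: 12.0
tcp_pos: [0.5192, 0.2466, 0.247]
eef_rot: [[1.0, 0.0, -0.0], [0.0, 0.0, 1.0], [0.0, -1.0, 0.0]]
contact_force: [-1.8, 1.3, 1.8]
gripper_width: 0.657
```

{"api": "apply_moves", "payload": {
  "motion": [0,0.3,0,0,0,0,64,0,0.3,0,0,0,0,72,0,0,0,0,0,0,88,0,0,0,0,0,0,88,0,0,0,0,0,0,88,0,-30,0,0,0,0,88,0,-70,0,0,0,0,88,0,-80,0,0,0,0,88,0,-80,0,0,0,0,88]
}}

```text
clock: 12.9
tcp_pos: [0.5192, 0.2467, 0.3282]
eef_rot: [[1.0, 0.003, -0.0], [0.0, 0.001, 1.0], [0.003, -1.0, 0.001]]
contact_force: [1.5, 1.0, 0.7]
gripper_width: 0.999
```

```bash
python3 snap.py b4; python3 - <<'E'
from meas import *
f,s=pickle.load(open("b4.pkl","rb"));c=cam(f,s);x,y=proj(c,[[.5195,.2465,.075]])[0].astype(int)
c,e,k=find("b4","plate",[.5195,.2465,.081]);print(e,plane(c,[e[0]],.081))
cv2.imwrite("pics/b4c.png",cv2.resize(f["frame"][y-60:y+60,x-80:x+80,::-1],None,fx=4,fy=4))
E
```

```text
12.9 [0.5192 0.2467 0.3282] [[1.0, 0.003, -0.0], [0.0, 0.001, 1.0], [0.003, -1.0, 0.001]] [ 0.24  0.49  1.35  0.    1.3  -1.33] [1.5 1.  0.7] 88.0 0.053
((280.2689208984375, 213.84384155273438), (73.25703430175781, 74.71085357666016), 96.0026626586914) [[0.5182351  0.24738886 0.081     ]]
```

View pics/b4c.png

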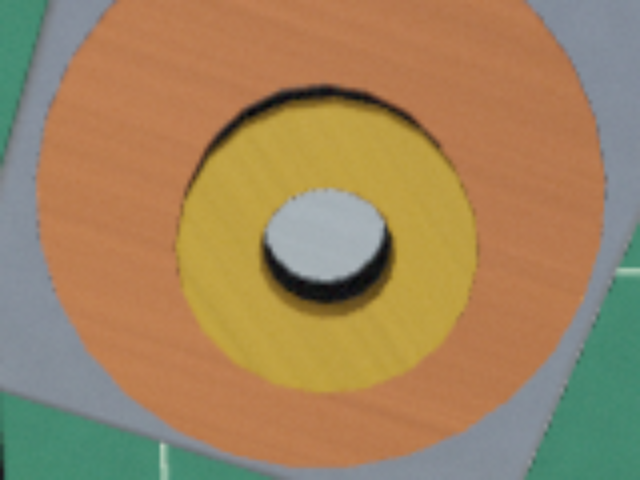

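Stack looks right: the plate is centred on the magnet, with only the normal sliver of the magnet's side visible. Now viewing the box.

{"api": "apply_moves", "payload": {
  "motion": [0,-50,-30,0,5,0,88,-59,-122,-607,0,90,0,88,-59,-122,-607,0,90,0,88,-59,-122,-607,0,90,0,88,-59,-122,-607,0,90,0,88,-59,-122,-607,0,90,0,88,-59,-122,-607,0,90,0,88,-59,-122,-607,0,90,0,60,-59,-122,-607,0,90,0,40,-59,-122,-607,0,90,0,20,-59,-122,-607,0,90,0,0,-59,-122,-607,0,90,0,0]
}}

```text
clock: 14.15
tcp_pos: [0.4638, -0.3236, 0.4417]
eef_rot: [[-0.004, -0.002, 1.0], [-1.0, 0.002, -0.004], [-0.002, -1.0, -0.002]]
contact_force: [0.1, 0.5, 0.3]
gripper_width: 0.564
```

{"api": "apply_moves", "payload": {
  "motion": [0,0,0,0,0,0,0,0,0,0,0,0,0,0,0,0,0,0,0,0,0]
}}

```text
clock: 14.45
tcp_pos: [0.4645, -0.3205, 0.4423]
eef_rot: [[0.001, -0.001, 1.0], [-1.0, 0.002, 0.001], [-0.002, -1.0, -0.001]]
contact_force: [0.3, 0.5, -0.2]
gripper_width: 0.298
```

```bash
python3 snap.py c1
```

```text
14.45 [ 0.4645 -0.3205  0.4423] [[0.001, -0.001, 1.0], [-1.0, 0.002, 0.001], [-0.002, -1.0, -0.001]] [-0.81  0.38  1.18  0.    1.58 -0.81] [ 0.3  0.5 -0.2] 26.2 0.015
```

View pics/c1.png

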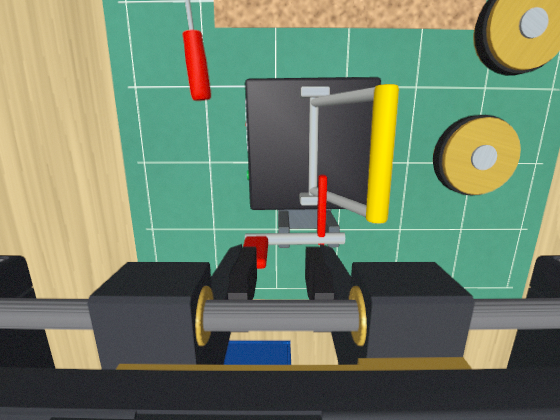

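Bar runs (386,87)–(377,221), the catch tongue is at (322,205), the tab at about (256,252), all visible. Second view with x shifted.

{"api": "apply_moves", "payload": {
  "motion": [25,0,60,0,0,0,0,25,0,60,0,0,0,0,25,0,60,0,0,0,0,25,0,60,0,0,0,0]
}}

```text
clock: 14.9
tcp_pos: [0.5243, -0.3452, 0.4432]
eef_rot: [[0.002, -0.001, 1.0], [-1.0, 0.001, 0.002], [-0.001, -1.0, -0.001]]
contact_force: [-0.6, -0.2, 0.7]
gripper_width: 0.008
```

```bash
python3 snap.py c2; cat > boxm.py <<'E'
from meas import *
def run(names):
    O={}
    for n in names:
        f,s=pickle.load(open(n+".pkl","rb"));c=cam(f,s)
        for w,X,lo,hi in (("bar",[.5437,-.2733,.19],(22,170,90),(32,255,255)),("tab",[.439,-.362,.18],(0,150,60),(6,255,255))):
            u=proj(c,[X])[0];m,cs=blobs(f["frame"],lo,hi,60)
            cs=[k for k in cs if len(k)>20 and np.linalg.norm(np.mean(k[:,0],0)-u)<75]
            k=max(cs,key=cv2.contourArea) if w=="bar" else min(cs,key=lambda k:np.linalg.norm(np.mean(k[:,0],0)-u))
            r=cv2.minAreaRect(k);print(n,w,np.round(u),cv2.contourArea(k),cv2.boundingRect(k),np.round(cv2.boxPoints(r)).astype(int).tolist())
            O[n,w]=(c,k,r)
    return O
if __name__=="__main__":
    O=run(["c1","c2"]);E={}
    for n in ("c1","c2"):
        c,k,r=O[n,"bar"];b=cv2.boxPoints(r);b=b[np.argsort(b[:,1])];E[n]=(c,(b[0]+b[1])/2,(b[2]+b[3])/2,np.array(r[0]))
    P=[tri([(E[n][0],E[n][i]) for n in E]) for i in (1,2,3)]
    for p,q in P:print(np.round(p,4),q)
    d=P[0][0]-P[1][0];print("yaw of bar (box y) deg",np.degrees(np.arctan2(d[1],d[0])),np.linalg.norm(d),"psi",np.degrees(np.arctan2(-d[0],d[1])))
    for n in E:
        a,b=plane(E[n][0],[E[n][1],E[n][2]],.186);d=a-b;print(n,"psi plane",np.degrees(np.arctan2(-d[0],d[1])),(a+b)/2)
    print("tab",[np.round(plane(O[n,"tab"][0],[O[n,"tab"][2][0]],.17)[0],4) for n in E],tri([(O[n,"tab"][0],O[n,"tab"][2][0]) for n in E]))
E
python3 boxm.py
```

```text
14.9 [ 0.5243 -0.3452  0.4432] [[0.002, -0.001, 1.0], [-1.0, 0.001, 0.002], [-0.001, -1.0, -0.001]] [-0.77  0.5   0.99 -0.    1.65 -0.77] [-0.6 -0.2  0.7] 0.7 0.02
c1 bar [382. 158.] 3021.5 (366, 84, 33, 139) [[363, 221], [375, 82], [398, 84], [387, 223]]
c1 tab [251. 258.] 392.0 (243, 237, 25, 32) [[243, 237], [267, 237], [267, 268], [243, 268]]
c2 bar [306. 124.] 3241.5 (294, 46, 25, 147) [[294, 46], [318, 46], [318, 192], [294, 192]]
c2 tab [182. 231.] 736.5 (167, 213, 40, 28) [[167, 213], [206, 213], [206, 240], [167, 240]]
[ 0.5428 -0.2188  0.1868] [np.float64(0.0), np.float64(0.0)]
[ 0.5457 -0.328   0.1808] [np.float64(0.6), np.float64(0.6)]
[ 0.5442 -0.2695  0.1838] [np.float64(0.3), np.float64(0.3)]
yaw of bar (box y) deg 91.50769352820343 0.10936940566806926 psi 1.5076935282034323
c1 psi plane 0.33773043206478487 [ 0.54345064 -0.27273389  0.186     ]
c2 psi plane 1.3781047614085091 [ 0.54417938 -0.27246301  0.186     ]
tab [array([ 0.4414, -0.3615,  0.17  ]), array([ 0.4402, -0.3617,  0.17  ])] (array([ 0.44159685, -0.36007938,  0.17385728]), [np.float64(0.3), np.float64(0.3)])
```

View pics/c2.png

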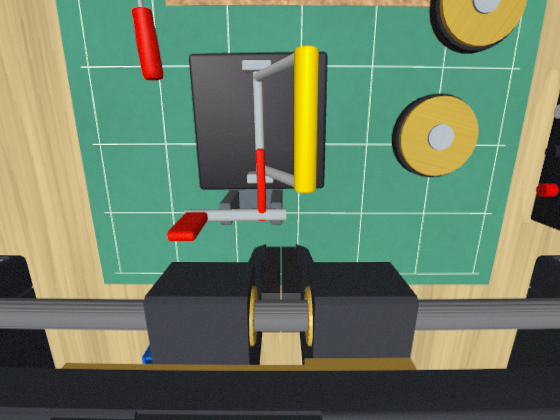

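{"api": "apply_moves", "payload": {
  "motion": [-15,0,-87,0,0,0,0,-15,0,-87,0,0,0,0,-15,40,-87,0,0,0,0,-15,80,-87,0,0,0,0,-15,102,-87,0,0,0,0,-15,102,-87,0,0,0,0,-15,102,-87,0,0,0,0]
}}

```text
clock: 15.65
tcp_pos: [0.437, -0.3311, 0.3427]
eef_rot: [[0.0, 0.001, 1.0], [-1.0, -0.001, 0.0], [0.001, -1.0, 0.001]]
contact_force: [0.0, -0.3, 0.1]
gripper_width: 0.008
```

{"api": "apply_moves", "payload": {
  "motion": [10,4,0,0,0,0,0,18,4,0,0,0,0,0,27,5,0,0,0,0,0,36,6,0,0,0,0,0,44,10,0,0,0,0,0,51,17,0,0,0,0,0,56,25,0,0,0,0,0,59,31,0,0,0,0,0,60,34,0,0,0,0,0,60,34,0,0,0,0,0]
}}

```text
clock: 16.65
tcp_pos: [0.4372, -0.3911, 0.3084]
eef_rot: [[0.0, 0.0, 1.0], [-1.0, -0.0, 0.0], [0.0, -1.0, 0.0]]
contact_force: [-2.3, 4.4, 9.9]
gripper_width: 0.006
```

{"api": "apply_moves", "payload": {
  "motion": [0,1.5,0,0,0,0,0,0,2,0,0,0,0,0,0,2,0,0,0,0,0]
}}

```text
clock: 16.95
tcp_pos: [0.4371, -0.3909, 0.3078]
eef_rot: [[0.001, 0.001, 1.0], [-1.0, -0.002, 0.001], [0.002, -1.0, 0.001]]
contact_force: [-4.4, 7.0, 20.6]
gripper_width: 0.004
```

{"api": "apply_moves", "payload": {
  "motion": [0,-40,0,0,0,0,0,0,-90,0,0,0,0,0,-55,-135,25,0,0,0,0,-55,-135,25,0,0,0,60,-55,-135,25,0,0,0,60,-55,-135,25,0,0,0,60]
}}

```text
clock: 17.55
tcp_pos: [0.4622, -0.3365, 0.4396]
eef_rot: [[0.001, -0.001, 1.0], [-1.0, 0.0, 0.001], [-0.0, -1.0, -0.001]]
contact_force: [0.6, 0.0, -0.2]
gripper_width: 0.253
```

```bash
python3 snap.py c3; python3 - <<'E'
from meas import *
for n in("c1","c2","c3"):
    f,s=pickle.load(open(n+".pkl","rb"));c=cam(f,s);m,cs=blobs(f["frame"],(22,170,90),(32,255,255),1000)
    u=proj(c,[[.544,-.2725,.19]])[0];k=[k for k in cs if cv2.pointPolygonTest(k,(float(u[0]),float(u[1])),False)>=0][0]
    z=np.zeros(m.shape,np.uint8);cv2.drawContours(z,[k],-1,1,-1);ys=np.unique(np.where(z)[0])[6:-6]
    mid=np.array([[np.where(z[y])[0].mean(),y] for y in ys]);W=plane(c,mid,.186);p=np.polyfit(W[:,1],W[:,0],1)
    print(n,"psi",np.degrees(np.arctan(-p[0])),"x at mid",np.polyval(p,-.2725))
E
```

```text
17.55 [ 0.4622 -0.3365  0.4396] [[0.001, -0.001, 1.0], [-1.0, 0.0, 0.001], [-0.0, -1.0, -0.001]] [-0.84  0.4   1.17 -0.    1.58 -0.84] [ 0.6  0.  -0.2] 22.3 0.023
c1 psi 0.7981997797987808 x at mid 0.5436989067898681
c2 psi 0.7524663746573568 x at mid 0.5435604532900931
c3 psi 0.7460173633970316 x at mid 0.5436508329170581
```

View pics/c3.png

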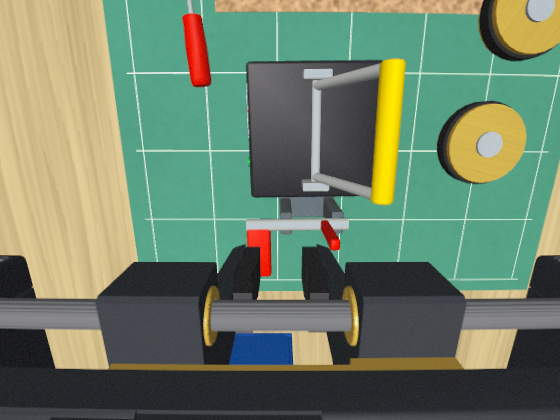

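The catch is fully over: tab lying flat at (258,252), tongue raised beside the handle. Now gripping the bar.

{"api": "apply_moves", "payload": {
  "motion": [-40,0,40,0,0,0,60,-64,0,81,0,-0.75,0,60,-64,0,81,0,-0.75,0,60,-64,0,81,0,-0.75,0,60,-64,40,81,0,-0.75,0,60,-64,80,81,0,-0.75,0,60,-64,107,81,0,-0.75,0,60,-64,107,81,0,-0.75,0,60,-64,107,81,0,-0.75,0,60]
}}

```text
clock: 18.5
tcp_pos: [0.5427, -0.2736, 0.334]
eef_rot: [[0.011, -0.0, 1.0], [-1.0, -0.0, 0.011], [0.0, -1.0, -0.0]]
contact_force: [-0.6, -0.8, 0.2]
gripper_width: 0.682
```

{"api": "apply_moves", "payload": {
  "motion": [0,0,0,0,0,0,8,0,0,0,0,0,0,8,0,0,0,0,0,0,8,0,0,0,0,0,0,8,0,0,0,0,0,0,8,0,0,0,0,0,0,8,0,0,0,0,0,0,8],
  "force": 40
}}

```text
clock: 19.2
tcp_pos: [0.5431, -0.2723, 0.3336]
eef_rot: [[0.013, -0.0, 1.0], [-1.0, -0.0, 0.013], [0.0, -1.0, -0.0]]
contact_force: [-2.8, 0.4, 1.5]
gripper_width: 0.185
```

{"api": "apply_moves", "payload": {
  "motion": [0,-2,-5,0,0,0,8,0,-3.8,-10.3,0,0,0,8,0,-6.5,-21,0,0,0,8,0,-8.2,-31.8,0,0,0,8,0,-8.7,-42.8,0,0,0,8,0,-8.2,-53.8,0,0,0,8,0,-6.5,-64.7,0,0,0,8,0,-3.8,-75.3,0,0,0,8,0,-1.9,-80.5,0,0,0,8,0,0,-85.7,0,0,0,8,0,0,-85.7,0,0,0,8]
}}

```text
clock: 20.3
tcp_pos: [0.4585, -0.2731, 0.3335]
eef_rot: [[0.013, 0.007, 1.0], [-1.0, 0.0, 0.013], [-0.0, -1.0, 0.007]]
contact_force: [14.8, 3.1, -5.6]
gripper_width: 0.185
```

{"api": "apply_moves", "payload": {
  "motion": [0,0.5,-1.5,0,0,0,8,0,1,-2.5,0,0,0,8,0,1,-2.5,0,0,0,8,0,1,-2.5,0,0,0,8]
}}

```text
clock: 20.7
tcp_pos: [0.4565, -0.2731, 0.3326]
eef_rot: [[0.013, 0.007, 1.0], [-1.0, -0.0, 0.013], [0.0, -1.0, 0.007]]
contact_force: [15.4, 3.3, -5.8]
gripper_width: 0.184
```

```bash
python3 - <<'E'
from plant import r
from h import *
import pickle
s=r.read_state();print(s["clock"],np.round(s["tcp_pos"],4),np.round(s["contact_force"],1),s["gripper_width"])
a=r.grab_frame("scene")["frame"];f=r.grab_frame("top");b=f["frame"]
cv2.imwrite("pics/end.png",np.hstack([cv2.resize(a[100:300,130:430],(400,267)),cv2.resize(b[130:290,170:450],(400,267),interpolation=cv2.INTER_CUBIC)])[...,::-1])
E
```

```text
20.7 [ 0.4565 -0.2731  0.3326] [15.4  3.3 -5.8] 0.1835068551268298
```

View pics/end.png

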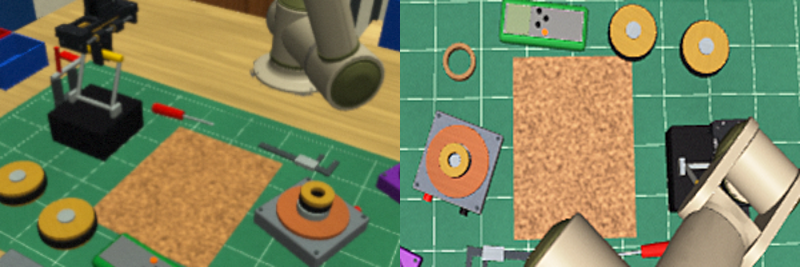

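{"api": "apply_moves", "payload": {
  "motion": [0,0.6,-1.5,0,0,0,8,0,1.2,-3,0,0,0,8,0,1.2,-3,0,0,0,8,0,1.2,-3,0,0,0,8]
}}

```text
clock: 21.2
tcp_pos: [0.4547, -0.273, 0.3323]
eef_rot: [[0.014, 0.013, 1.0], [-1.0, -0.001, 0.014], [0.002, -1.0, 0.013]]
contact_force: [26.3, 6.2, -3.3]
gripper_width: 0.185
```

Force now climbs sharply (15→26 N), so this is the stop. One check of the bar and catch in the wrist view.

```bash
python3 snap.py e2; python3 - <<'E'
from meas import *
f,s=pickle.load(open("e2.pkl","rb"));c=cam(f,s);m,cs=blobs(f["frame"],(22,170,90),(32,255,255),100)
for k in cs[:3]:
    print(cv2.boundingRect(k));
z=np.zeros(m.shape,np.uint8);u=proj(c,[[.458,-.24,.19]])[0]
k=min(cs,key=lambda k:np.linalg.norm(k[:,0].mean(0)-u));cv2.drawContours(z,[k],-1,1,-1);ys=np.unique(np.where(z)[0])[4:-4]
mid=np.array([[np.where(z[y])[0].mean(),y] for y in ys]);print(np.round(plane(c,mid[::8],.186),4))
E
```

```text
21.2 [ 0.4547 -0.273   0.3323] [[0.014, 0.013, 1.0], [-1.0, -0.001, 0.014], [0.002, -1.0, 0.013]] [-0.77  0.41  1.47  0.01  1.25 -0.78] [26.3  6.2 -3.3] 16.3 0.002
(261, 171, 41, 129)
(264, 331, 35, 37)
[[ 0.4566 -0.2221  0.186 ]
 [ 0.4566 -0.2256  0.186 ]
 [ 0.4567 -0.2291  0.186 ]
 [ 0.4567 -0.2327  0.186 ]
 [ 0.457  -0.2363  0.186 ]
 [ 0.4571 -0.24    0.186 ]
 [ 0.4569 -0.2437  0.186 ]
 [ 0.457  -0.2475  0.186 ]
 [ 0.457  -0.2513  0.186 ]
 [ 0.4571 -0.2552  0.186 ]
 [ 0.4571 -0.2592  0.186 ]
 [ 0.4572 -0.2633  0.186 ]
 [ 0.4572 -0.2674  0.186 ]
 [ 0.4573 -0.2716  0.186 ]
 [ 0.4574 -0.2759  0.186 ]
 [ 0.4574 -0.2802  0.186 ]]
```

```bash
python3 -c "
from plant import r
print(r.finish_job()); print(r.read_state()['clock'])"
```

```text
the job is handed in; nothing more can be done
None
the job is handed in; nothing more can be done
```

I did all four steps in the order asked and handed the job in at about 21.2 s; the hand-in gives no verdict. The gripper is still holding the yellow handle at its stop.

- **Magnet on the back plate:** the crop after release shows no steel rim round it. Its measured centre is about 1 mm from the back plate's. It touched down with about 8 N.
- **Plate on the magnet:** the close view shows it centred. Its wrist-camera centre differs by about 1–2 mm from the back plate's, which is within calibration error. It touched down with about 4 N.
- **Catch:** pushed over until it stopped moving, at about 20 N. The wrist view showed the tab lying flat and the tongue up beside the handle.
- **Handle:** gripped with 40 N and pulled. The bar moved 86.3 mm by the wrist camera, against 85.7 mm expected. Over the last 3 mm of commanded pull the wrist force rose from 15 to 26 N, well above the 9 N spring.

**Open points:**
- The gripper opening reads about 2 mm less than the known sizes on every grasp.
- The very last picture was refused by the 12-picture viewing limit. The final bar check is therefore from its pixels only, and I did not look at the catch again after the pull.

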